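# Stop the lens down four clicks and cap it

### The job

Turn the push-lock aperture ring on top of the stand-mounted lens clockwise, seen from above, by exactly four clicks: it turns only while held pressed down against its spring, so press gently, never hard, and let it spring back up locked on the fourth click. Then put the blue dust cap over the ring's collar so that it sits level and is let go, and leave everything else where it is.

Things in the scene. Friction and masses are not known exactly. Their poses are not given: they have to be found in the camera images.
- lens_stand: Black lens, barrel 77 mm across, standing upright in a fixed stand with a square dark steel foot 130 x 130 x 12 mm. Origin: underside of the foot, on the vertical lens axis, z up. Its barrel is clamped at an unreported height. Clear drawers 300 mm tall stand far off at the left edge of the table, a grey box 156 mm tall at the right edge.
- ring_low (a point): on the lens axis, 96 mm over the foot's underside, fixed to the stand: the lowest height the top of the ring's flange can have. The true flange lies 0 to 30 mm higher (differs each time): find it by feel, e.g. with the fingertips, a few mm wider than the collar. Flange: aluminium, 84 mm across, red index line. Collar standing on it, one piece with it: black, knurled, round, 43 mm across, 22 mm tall.
- collar_low (a point): on the lens axis, centre of the collar's top face at the lowest clamp height (true: 0 to 30 mm higher). Grip the collar by its sides, fingertips at the flange, to turn the ring. The ring is sprung upward: pushed down it starts to sink at about 4 N, then 1 N more per mm, and bottoms hard at 9 mm (about 13 N). Down to about 5 mm (9 N) it is locked against turning, then it drags; from 7 mm (11 N) on it turns freely. Hold it there, at about 11 to 14 N.
- overload_pad (a joint): how far the whole lens has been pushed down into its stand, in m: 0 as long as the downward push on the lens stays below 14 N; beyond that the pad gives 1 mm for each 4 N. Giving more than 1 mm (a push over 18 N) counts as damage.
- aperture_ring (a joint): turn of the aperture ring (flange and collar) in rad, positive clockwise seen from above; 0 at the start, a click every 0.30 up to 8 clicks, then a stop. The fourth click is 1.20. Each click resists with up to 0.1 N m, then snaps on. Let up within about 0.05 rad of a click, the ring centres itself, rises and locks. Going on to the fifth click counts as a failure.
- cap_grip (a point): centre of the round grip on top of the blue plastic dust cap (about 40 g): a post 22 mm across and 38 mm tall; this point is 23 mm above the cap's flat roof and 45 mm above its rim. The cap stands rim down on the table.
- cap_rim (a point): centre of the open rim of the dust cap, at its lower edge; z points up through the grip. The cap is an upside-down cup 58 mm across outside, 51 mm inside, 22 mm tall and 18 mm deep inside; it goes loosely over the collar and its roof rests on the collar's top, so that the seated rim is 4 mm above the flange.
- spare_lens: bystander: black lens standing upright, 68 mm across, 88 mm tall; origin under its centre
- lens_hood: bystander: white lens hood with a dark disc in its wide end, cone 68 to 88 mm across, 50 mm tall; origin under its centre
- filter_wrench: bystander: red plastic filter wrench lying flat, an open loop 82 mm across round the origin and a handle 75 mm long towards its -x, 10 mm thick
- bowl: bystander: grey ceramic bowl 130 mm across, 45 mm tall, with two black caps in it; origin under its centre
- filter_ring: bystander: brass-rimmed glass filter lying flat, 68 mm across, 8 mm tall; origin under its centre
- dust_cap: the whole dust cap; origin at the centre of its rim (as point cap_rim)

How it is judged (in metres and radians):
On the way, in this order (a step that is already met when the one before it is completed fails the run):
1. the ring has been turned clockwise to its fourth click (value of joint aperture_ring between 1.12 and 1.28 rad), for 0.2 s.
2. the dust cap sits level over the collar (horizontal distance between cap_rim and lens_stand below 0.006 m and angle between cap_rim's own z axis and vertical below 0.12 rad and contact force between dust_cap and lens_stand above 0.05 N), for 0.2 s.
At the end, for the whole second after the job is handed in: The aperture ring stands on its fourth click (1.20 rad, within 0.04), and the dust cap rests on the collar, within 6 mm of the lens axis, tilted less than 0.12 rad, at rest and released (all of step 2 and value of joint aperture_ring between 1.16 and 1.24 rad and linear speed of dust_cap below 0.02 m/s); the robot touches nothing.
It fails at once if the lens is pushed down with more than about 18 N, so that its overload pad gives more than 1 mm (value of joint overload_pad above 0.001 m).
It fails at once if the ring is turned past its fourth click to the fifth (value of joint aperture_ring above 1.42 rad).
It fails at once if a bystander is moved by more than 20 mm (distance of any of spare_lens, lens_hood, filter_wrench, bowl, filter_ring from where it was at the start of the episode above 0.02 m).
It also fails if it takes over 61 s, if anything falls off the work surface, if the arm or the gripper's body presses on something with over 40 N, if the wrist force passes 120 N, or if a joint passes its speed limit or range.

### The arm

A 6-joint arm with a two-finger parallel gripper is mounted at the origin on the work surface. World frame = base frame: x ahead of the robot, y to its left, z up, the work surface at z = 0. Lengths are in mm, angles in degrees, forces in N, time in s.
With the tool pointing down it reaches from about 300 to 850 mm from the base axis. Payload 4.2 kg.
Tool frame: the origin (TCP) lies at the very end of the fingers, on their centre line; the grasp point (between the pads) lies 19 mm behind it; x points along the fingers, y is the direction in which the jaws open and shut, and the axes are right-handed (so a half turn about x gives the same grasp; the last joint's range is limited). The gripper opens to 91 mm and grips with 3 to 60 N. Pads are 32 mm wide; open, the fingers measure 118 mm over their backs; the gripper's body (76 mm by 178 mm) begins 60 mm behind the grasp point.
Start: joints at [-69.271, 18.312, 89.639, -0, 72.044, -1.146], TCP at [214.244, -533.613, 213.976] pointing down, gripper open.
Joint ranges: [-177.97, 177.97], [-48.28, 115.42], [12.27, 149.76], [-77.06, 257.06], [2.81, 150.46], [-146.56, 146.56]. Speed limits (degrees/s): [147.25, 147.25, 180, 180, 180, 180].

### API

Orientations are given as [roll, pitch, yaw] about the fixed x, y, z axes, in that order (R = Rz(yaw) Ry(pitch) Rx(roll)).
In Python, from workcell import sensors, grab_frame, job_done, finder gives the robot as it stands.
- The arm moves only by the tool play_rows, never from a script. Its argument "motion" is a list of rows, each a list of 5 numbers: the shift along the world's x, y, z in m, then the turn about the world's z in rad, then the opening, from 0 (shut) to 1 (fully open). In form: [[tx, ty, tz, roll, fingers], ...]. A call has exactly 8 rows; each row is the pose to reach, as a shift and turn from the pose commanded when the call began; what a row does not reach only later rows make up. A row lasts 1/12 s, in which the tool goes at most 41.7 mm and 7.16 degrees, less where a joint would pass 70% of its speed; a pose out of reach is approached as far as the arm can. A call with a gripper value outside its range is refused whole. The fingers move at their own pace and stop on an object; "squeeze" is the grip in N (left out, the last holds). Time passes only in rows, so rows that repeat a pose let the fingers close, or fill a call up. It gives the time, the measured TCP pose, the force and the opening at its end, in the units of the state.
- sensors.state(): the state, without advancing time (a new reading comes with each control period).
- grab_frame(name): name is "side" or "top" or "wrist"; returns a dict with "img" (480x640x3 uint8, blue, green, red), "fx", "fy", "cx", "cy" (pixels), "rvec" (rotation vector, rad) and "tvec" (3), from world to camera coordinates, as OpenCV has them; the wrist camera has in their place "tool_from_camera" (4x4, takes a point from camera to tool coordinates, whose origin is the TCP and whose axes are the tool frame's). Camera axes: x right, y down, z forward; pixel columns grow to the right and rows downward; lengths in mm; the calibration is good to about 2 mm. A picture is of the moment at which its call begins: read the wrist's pose just before it. There is no depth.
- job_done(): hands the job in, once; it reports no verdict.
Trained networks look in a picture, given as the dict that the camera call returned (one of the last four; its "shot" number tells which), for a name from the list of things; names that differ only in an ending like _2 or _b are one class to them, and where a whole thing is asked for, a point or a joint stands for the part that bears it (a point fixed in the world has none). Each returns a list of dicts, best first, with "conf" (0 to 1); they miss things now and then, are a little off and sometimes report something else, mostly with a low value. They report only what shows in the picture. A call takes as long as a camera call.
- finder.spot_in(picture, label): "point" ([column, row] in pixels, amid what is visible of it).
- finder.spot_point(picture, label): "point" ([column, row] in pixels: a listed point, or the origin of a listed thing).
The state is a dict: "time_s": time; "qpos": joint angles; "qvel": joint speeds; "effort": joint torques, N m; "ee_pos": TCP position; "ee_rot": TCP orientation; "force": force on the tool from outside, world axes, zero at the start; "torque": the same for the moment, N m; "gripper_width": finger opening in mm.
Only numpy, scipy, OpenCV 4.12 (cv2) and the standard library are available. Lean on these libraries where they do the work, as an engineer would, in place of code of your own. Each camera call takes 0.05 s, during which the arm holds its last target.

## Working session

There is one attempt and no reset: what is moved stays moved. The work goes in short steps, Python scripts to look and compute and a tool call to move; the robot and the scene stay as the last step left them, time stands still between calls to the robot, and variables do not carry over. Pictures are saved under pics/ and viewed, and the job is handed in when it is done.

Besides the shell and the picture viewer there is one more tool, called after ">>>" by a JSON object that holds its "op" and its "data". play_rows: Moves the arm, as the interface text tells. Its arguments: {"type":"object","properties":{"motion":{"type":"array","items":{"type":"array","items":{"type":"number"}}},"squeeze":{"type":"number"}},"required":["motion"]}

```bash
ls; mkdir -p pics
cat > h.py <<'E'
import numpy as np,cv2
from workcell import sensors,grab_frame,job_done,finder
def ray(p,uv):
    R,_=cv2.Rodrigues(np.array(p['rvec'],float)); t=np.array(p['tvec'],float).ravel()
    d=R.T@np.array([(uv[0]-p['cx'])/p['fx'],(uv[1]-p['cy'])/p['fy'],1.]); o=-R.T@t
    return o,d/np.linalg.norm(d)
def atz(p,uv,z):
    o,d=ray(p,uv); return o+d*(z-o[2])/d[2]
def tri(rs):
    A=0;b=0
    for o,d in rs:
        P=np.eye(3)-np.outer(d,d);A=A+P;b=b+P@o
    return np.linalg.solve(A,b)
def proj(p,X):
    return cv2.projectPoints(np.array([X],float),np.array(p['rvec'],float),np.array(p['tvec'],float),np.array([[p['fx'],0,p['cx']],[0,p['fy'],p['cy']],[0,0,1.]]),None)[0].ravel()
E
python3 - <<'E'
from h import *
s=sensors.state();print({k:np.round(v,3).tolist() for k,v in s.items()})
for n in ['side','top']:
    p=grab_frame(n);cv2.imwrite(f'pics/{n}0.png',p['img'])
    print(n,ray(p,(320,240)),p['shot'])
    for l in ['lens_stand','ring_low','collar_low','cap_grip','cap_rim','spare_lens','lens_hood','filter_wrench','bowl','filter_ring','dust_cap']:
        r=finder.spot_point(p,l)[:2]
        print(l,[(np.round(x['point'],1).tolist(),round(x['conf'],2), np.round(atz(p,x['point'],{'ring_low':96,'collar_low':118,'cap_grip':45}.get(l,0)),0).tolist()) for x in r])
E
```

```text
pics
{'time_s': 0.0, 'qpos': [-69.271, 18.351, 89.708, -0.001, 72.043, -1.145], 'qvel': [-0.079, 0.005, 0.04, 0.05, -0.052, -0.101], 'effort': [-0.0, -41.246, -23.198, 0.073, 0.046, -0.0], 'ee_pos': [214.044, -533.125, 213.116], 'ee_rot': [-90.361, 89.898, 111.513], 'force': [-0.315, -0.053, 0.325], 'torque': [-0.016, 0.008, -0.005], 'gripper_width': 90.872}
side (array([-12.7439681 , 679.91929123, 940.74440757]), array([ 0.49464656, -0.53394841, -0.68572872])) 1
lens_stand [([349.0, 259.7], 0.84, [568.0, -51.0, 0.0])]
ring_low [([353.2, 228.2], 0.58, [569.0, -60.0, 96.0])]
collar_low [([353.8, 221.8], 0.91, [567.0, -58.0, 118.0]), ([376.1, 192.0], 0.58, [599.0, -179.0, 118.0])]
cap_grip [([278.2, 323.6], 0.96, [523.0, 224.0, 45.0])]
cap_rim [([443.5, 209.5], 0.68, [509.0, -370.0, 0.0]), ([277.0, 333.3], 0.66, [534.0, 220.0, 0.0])]
spare_lens [([216.4, 300.4], 0.84, [697.0, 251.0, 0.0])]
lens_hood [([377.0, 193.3], 0.87, [682.0, -299.0, -0.0])]
filter_wrench [([186.6, 372.4], 0.9, [593.0, 410.0, 0.0])]
bowl [([278.7, 242.8], 0.61, [733.0, 26.0, -0.0])]
filter_ring [([443.1, 205.9], 0
[... 435 characters left out ...]
96, [565.0, -57.0, 118.0])]
cap_grip [([210.7, 280.6], 0.93, [523.0, 220.0, 45.0]), ([349.0, 260.6], 0.32, [566.0, -57.0, 45.0])]
cap_rim [([217.9, 276.2], 0.76, [533.0, 214.0, 0.0]), ([351.4, 256.9], 0.62, [577.0, -65.0, 0.0])]
spare_lens [([201.9, 195.8], 0.68, [703.0, 253.0, 0.0])]
lens_hood [([464.7, 207.5], 0.69, [683.0, -302.0, 0.0])]
filter_wrench [([129.6, 244.6], 0.9, [597.0, 403.0, 0.0])]
bowl [([464.0, 208.9], 0.66, [680.0, -300.0, 0.0]), ([309.0, 175.2], 0.65, [749.0, 26.0, 0.0])]
filter_ring [([500.2, 294.7], 0.83, [502.0, -372.0, 0.0]), ([126.6, 245.6], 0.3, [595.0, 409.0, 0.0])]
dust_cap [([219.8, 277.0], 0.71, [531.0, 210.0, 0.0]), ([129.4, 244.9], 0.68, [596.0, 403.0, 0.0])]
```

View pics/side0.png

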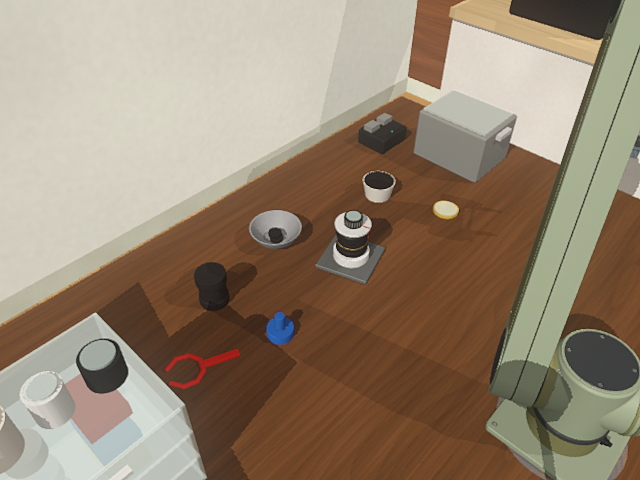

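View pics/top0.png

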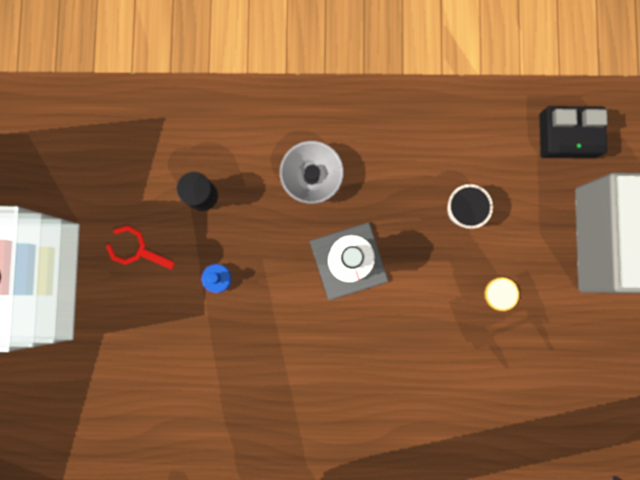

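>>> {"op": "play_rows", "data": {"motion": [[0.02, 0.03, 0.01, 0.12, 1], [0.045, 0.06, 0.02, 0.24, 1], [0.07, 0.09, 0.03, 0.36, 1], [0.09, 0.12, 0.04, 0.48, 1], [0.115, 0.15, 0.05, 0.6, 1], [0.135, 0.18, 0.05, 0.72, 1], [0.16, 0.21, 0.05, 0.84, 1], [0.18, 0.24, 0.05, 0.96, 1]]}}

```text
time_s: 1.87
ee_pos: [395.5, -292.1, 264.4]
ee_rot: [78.5, 89.9, -24.3]
force: [1.0, 0.5, 0.2]
gripper_width: 91.2
```

>>> {"op": "play_rows", "data": {"motion": [[0.02, 0.03, 0.0, 0.12, 1], [0.045, 0.06, 0.0, 0.24, 1], [0.07, 0.09, 0.0, 0.36, 1], [0.09, 0.12, 0.0, 0.48, 1], [0.115, 0.15, 0.0, 0.6, 1], [0.135, 0.18, 0.0, 0.7, 1], [0.155, 0.21, 0.0, 0.75, 1], [0.173, 0.236, 0.0, 0.75, 1]]}}

```text
time_s: 2.53
ee_pos: [568.2, -55.4, 264.0]
ee_rot: [100.6, 90.0, 40.6]
force: [1.0, -0.8, -0.1]
gripper_width: 91.0
```

```bash
cat >> h.py <<'E'
from scipy.spatial.transform import Rotation as Rn
def wray(p,s,uv):
    T=np.array(p['tool_from_camera']); R=Rn.from_euler('xyz',s['ee_rot'],degrees=True).as_matrix()
    d=R@T[:3,:3]@np.array([(uv[0]-p['cx'])/p['fx'],(uv[1]-p['cy'])/p['fy'],1.]); o=R@T[:3,3]+np.array(s['ee_pos'])
    return o,d/np.linalg.norm(d)
def watz(p,s,uv,z):
    o,d=wray(p,s,uv); return o+d*(z-o[2])/d[2]
def st():
    s=sensors.state();print({k:np.round(s[k],2).tolist() for k in ['time_s','ee_pos','ee_rot','qpos','force','torque','gripper_width']});return s
E
python3 - <<'E'
from h import *
s=st();p=grab_frame('wrist');cv2.imwrite('pics/w1.png',p['img'])
print(np.array(p['tool_from_camera']).round(2),p['fx'],wray(p,s,(320,240)))
for l in ['lens_stand','ring_low','collar_low']:
    print(l,[(np.round(x['point'],1).tolist(),round(x['conf'],2)) for x in finder.spot_point(p,l)[:2]])
E
```

```text
{'time_s': 2.53, 'ee_pos': [568.22, -55.43, 263.99], 'ee_rot': [100.62, 89.97, 40.63], 'qpos': [-6.74, 16.41, 85.16, 0.02, 78.41, -36.75], 'force': [1.02, -0.77, -0.11], 'torque': [-0.0, -0.14, -0.01], 'gripper_width': 90.96}
[[   0.     -0.23    0.97 -169.8 ]
 [   1.      0.     -0.      0.26]
 [  -0.      0.97    0.23  -64.3 ]
 [   0.      0.      0.      1.  ]] 352.0655704409546 (array([5.36226357e+02, 3.29366520e-01, 4.33795536e+02]), array([ 0.10262339, -0.20281764, -0.97382413]))
lens_stand [([324.8, 218.1], 0.62), ([565.8, 32.9], 0.22)]
ring_low [([321.9, 229.9], 0.61)]
collar_low [([323.3, 233.3], 0.73)]
```

View pics/w1.png

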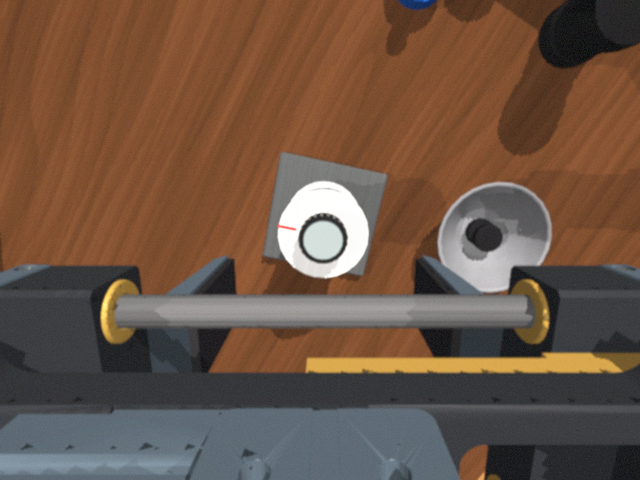

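Run:
```python
from h import *
s=sensors.state()
out=[]
for n,(x,y,r) in {'wrist':(323,239,60),'top':(352,257,34),'side':(353,217,30)}.items():
    p=grab_frame(n);im=p['img'];c=im[y-r:y+r,x-r:x+r]
    cv2.imwrite(f'pics/z_{n}.png',cv2.resize(c,(480,480),interpolation=cv2.INTER_CUBIC))
    out.append(p)
ims=[cv2.imread(f'pics/z_{n}.png') for n in ['wrist','top']]
cv2.imwrite('pics/zz.png',cv2.resize(np.hstack(ims),(800,400)))
```

```text
(no output)
```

View pics/zz.png

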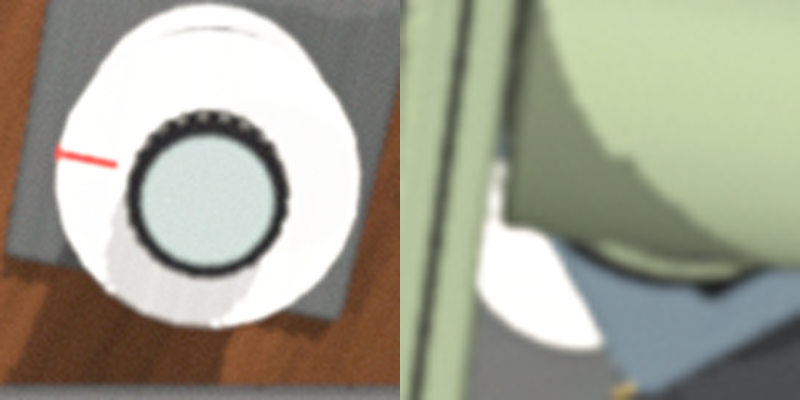

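View pics/z_side.png

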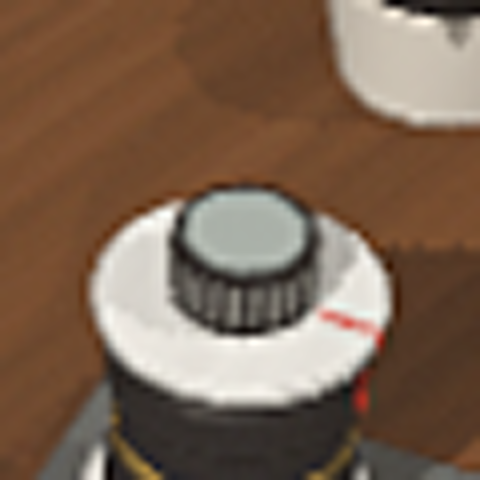

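Run:
```python
from h import *
s=sensors.state()
pw=grab_frame('wrist');pt=grab_frame('top');ps=grab_frame('side')
def disc(im,seed,r):
    g=cv2.GaussianBlur(im,(3,3),0).astype(int); c=g[seed[1],seed[0]]
    m=((abs(g-c)).max(2)<22).astype(np.uint8)
    m2=np.zeros_like(m);m2[seed[1]-r:seed[1]+r,seed[0]-r:seed[0]+r]=m[seed[1]-r:seed[1]+r,seed[0]-r:seed[0]+r]
    n,l,stt,cen=cv2.connectedComponentsWithStats(m2,connectivity=4)
    k=l[seed[1],seed[0]]; return cen[k],stt[k]
it=cv2.imread('pics/top0.png');
W=disc(pw['img'],(325,239),40);T=disc(it,(352,257),20);S=disc(ps['img'],(354,216),15)
print(W,T,S)
rw=wray(pw,s,W[0]);rt=ray(pt,T[0]);rs=ray(ps,S[0])
for a in [(rw,rt,rs),(rt,rs),(rw,rs),(rw,rt)]:print(tri(a).round(1))
for z in (118,125,130,135,140,148):print(z,watz(pw,s,W[0],z).round(1),atz(pt,T[0],z).round(1),atz(ps,S[0],z).round(1))
cv2.imwrite('pics/zt.png',cv2.resize(it[220:300,310:390],(480,480),interpolation=cv2.INTER_CUBIC))
```

```text
(array([326.15435606, 237.50473485]), array([ 308,  220,   37,   36, 1056], dtype=int32)) (array([352.04694836, 256.64319249]), array([344, 249,  17,  16, 213], dtype=int32)) (array([353.17582418, 215.47252747]), array([347, 212,  13,   8,  91], dtype=int32))
[569.2 -59.  135.3]
[568.8 -57.9 135.9]
[570.4 -60.3 133.5]
[567.4 -57.3 152.2]
118 [571.5 -63.9 118. ] [569.4 -59.3 118. ] [582.3 -73.9 118. ]
125 [570.7 -62.5 125. ] [568.9 -58.9 125. ] [577.2 -67.5 125. ]
130 [570.1 -61.6 130. ] [568.6 -58.7 130. ] [573.6 -63.  130. ]
135 [569.6 -60.6 135. ] [568.3 -58.4 135. ] [570.  -58.4 135. ]
140 [569.  -59.6 140. ] [568.  -58.1 140. ] [566.4 -53.8 140. ]
148 [568.  -58.1 148. ] [567.4 -57.7 148. ] [560.6 -46.5 148. ]
```

View pics/zt.png

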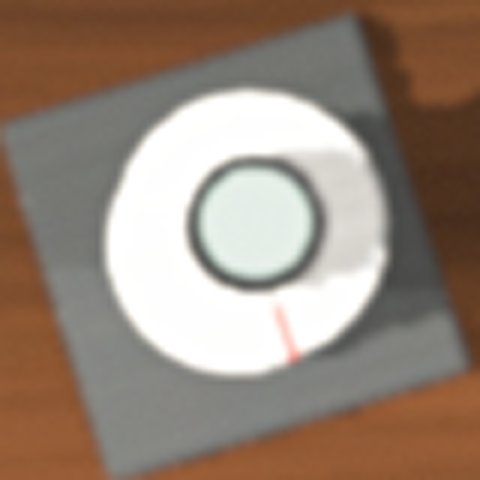

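>>> {"op": "play_rows", "data": {"motion": [[0.001, -0.002, -0.03, 0, 0.75], [0.001, -0.002, -0.06, 0, 0.62], [0.001, -0.002, -0.085, 0, 0.62], [0.001, -0.002, -0.1, 0, 0.62], [0.001, -0.002, -0.105, 0, 0.62], [0.001, -0.002, -0.105, 0, 0.62], [0.001, -0.002, -0.105, 0, 0.62], [0.001, -0.002, -0.105, 0, 0.62]]}}

```text
time_s: 3.7
ee_pos: [569.2, -59.9, 160.6]
ee_rot: [53.8, 89.8, -6.4]
force: [-0.0, 0.2, -0.2]
gripper_width: 56.1
```

Run:
```python
from h import *
s=st();p=grab_frame('wrist');cv2.imwrite('pics/w2.png',p['img'])
```

```text
{'time_s': 3.7, 'ee_pos': [569.23, -59.95, 160.56], 'ee_rot': [53.79, 89.82, -6.38], 'qpos': [-7.16, 20.18, 94.89, 0.0, 64.75, -37.0], 'force': [-0.02, 0.22, -0.17], 'torque': [0.03, -0.13, 0.07], 'gripper_width': 56.07}
```

View pics/w2.png

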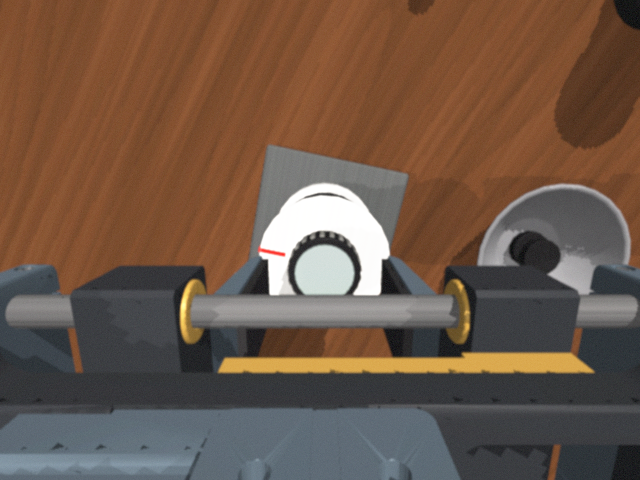

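Run:
```python
from h import *
s=sensors.state();p=grab_frame('wrist');im=p['img']
T=np.array(p['tool_from_camera'])
cv2.imwrite('pics/w2z.png',cv2.resize(im[210:310,260:390],(780,600),interpolation=cv2.INTER_CUBIC))
for z in (130,135,140): print(z,watz(p,s,(325,271.5),z).round(1))
for w in (56,):
  for x in [(0,0,0)]:
    c=np.linalg.inv(T)@np.array([*x,1]);print(320+352*c[0]/c[2],240+352*c[1]/c[2])
```

```text
130 [570.6 -61.1 130. ]
135 [569.8 -59.7 135. ]
140 [568.9 -58.3 140. ]
319.4010324951655 284.76672204873705
```

View pics/w2z.png

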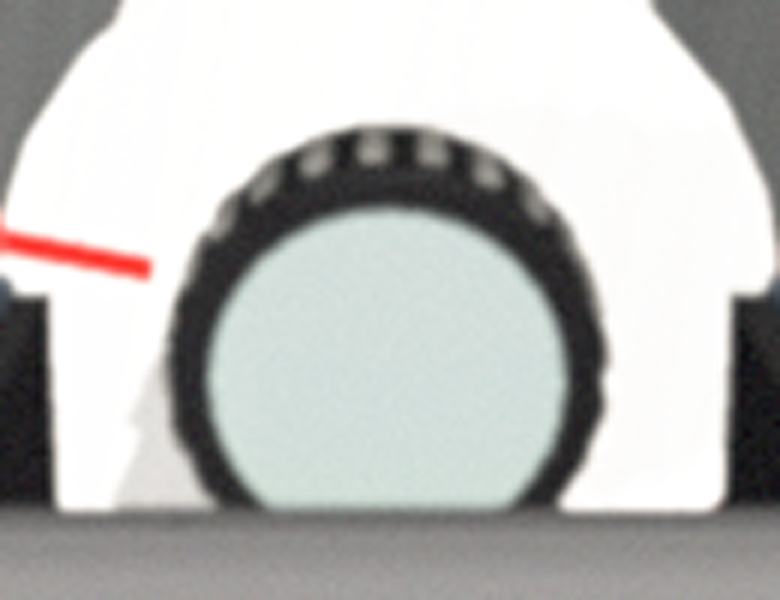

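Run:
```python
from h import *
s=st();p=grab_frame('wrist')
R=Rn.from_euler('xyz',s['ee_rot'],degrees=True).as_matrix();print(R.round(3))
for uv in [(324.6,274),(318.8,274)]:
  for z in (133,136,139):
    X=watz(p,s,uv,z);print(uv,z,X.round(1),'tool',(R.T@(X-np.array(s['ee_pos']))).round(1))
pt=grab_frame('top');ps=grab_frame('side')
# foot centre check in top, corners zoomed picture scale 80/480
C=[(310+c*80/480,220+r*80/480) for c,r in [(3,125),(357,12),(470,368),(113,480)]]
P=[atz(pt,c,12) for c in C];print(np.round(P,1),np.mean(P,0).round(1))
print('flange c',atz(pt,(310+246/6,220+232/6),114).round(1))
```

```text
{'time_s': 3.8, 'ee_pos': [569.06, -59.8, 160.42], 'ee_rot': [53.88, 89.84, -6.28], 'qpos': [-7.15, 20.18, 94.91, 0.0, 64.74, -37.0], 'force': [0.69, 0.28, 0.12], 'torque': [-0.0, -0.07, 0.03], 'gripper_width': 56.18}
[[ 0.003  0.867  0.498]
 [-0.     0.498 -0.867]
 [-1.     0.002  0.002]]
(324.6, 274) 133 [570.5 -61.6 133. ] tool [27.4  0.3  2.2]
(324.6, 274) 136 [570.  -60.7 136. ] tool [24.4  0.3  1.2]
(324.6, 274) 139 [569.5 -59.8 139. ] tool [21.4  0.3  0.2]
(318.8, 274) 133 [567.6 -63.3 133. ] tool [27.4 -3.1  2.2]
(318.8, 274) 136 [567.1 -62.4 136. ] tool [24.4 -3.1  1.2]
(318.8, 274) 139 [566.6 -61.5 139. ] tool [21.4 -3.   0.2]
[[ 608.2   21.1   12. ]
 [ 649.  -101.    12. ]
 [ 526.5 -140.1   12. ]
 [ 486.6  -18.2   12. ]] [567.6 -59.6  12. ]
flange c [565.8 -57.6 114. ]
```

>>> {"op": "play_rows", "data": {"motion": [[0, 0, -0.012, 0, 0.59], [0, 0, -0.022, 0, 0.59], [0, 0, -0.03, 0, 0.59], [0, 0, -0.034, 0, 0.59], [0, 0, -0.036, 0, 0.59], [0, 0, -0.037, 0, 0.59], [0, 0, -0.037, 0, 0.59], [0, 0, -0.037, 0, 0.59]]}}

```text
time_s: 4.62
ee_pos: [568.5, -59.6, 122.3]
ee_rot: [55.7, 90.0, -4.4]
force: [0.4, -0.3, -0.8]
gripper_width: 53.9
```

>>> {"op": "play_rows", "data": {"motion": [[0, 0, -0.001, 0, 0.59], [0, 0, -0.002, 0, 0.59], [0, 0, -0.003, 0, 0.59], [0, 0, -0.004, 0, 0.59], [0, 0, -0.004, 0, 0.59], [0, 0, -0.004, 0, 0.59], [0, 0, -0.004, 0, 0.59], [0, 0, -0.004, 0, 0.59]]}}

```text
time_s: 5.28
ee_pos: [568.3, -59.6, 118.0]
ee_rot: [71.7, 90.0, 11.5]
force: [-0.6, 0.3, -0.7]
gripper_width: 53.6
```

>>> {"op": "play_rows", "data": {"motion": [[0, 0, -0.001, 0, 0.59], [0, 0, -0.002, 0, 0.59], [0, 0, -0.003, 0, 0.59], [0, 0, -0.004, 0, 0.59], [0, 0, -0.004, 0, 0.59], [0, 0, -0.004, 0, 0.59], [0, 0, -0.004, 0, 0.59], [0, 0, -0.004, 0, 0.59]]}}

```text
time_s: 5.95
ee_pos: [568.5, -59.7, 114.7]
ee_rot: [52.8, 89.9, -7.3]
force: [-1.1, 0.3, 6.0]
gripper_width: 53.7
```

>>> {"op": "play_rows", "data": {"motion": [[0, 0, 0, 0, 0.55], [0, 0, 0, 0, 0.5], [0, 0, 0, 0, 0.45], [0, 0, 0, 0, 0.4], [0, 0, 0, 0, 0.4], [0, 0, 0, 0, 0.4], [0, 0, 0, 0, 0.4], [0, 0, 0, 0, 0.4]], "squeeze": 20}}

```text
time_s: 6.62
ee_pos: [568.8, -59.6, 114.8]
ee_rot: [61.0, 89.9, 0.9]
force: [-0.8, -0.2, 5.9]
gripper_width: 42.6
```

Run:
```python
from h import *
s=st()
```

```text
{'time_s': 6.62, 'ee_pos': [568.77, -59.6, 114.81], 'ee_rot': [61.03, 89.9, 0.87], 'qpos': [-7.14, 22.53, 98.48, 0.02, 58.89, -37.0], 'force': [-0.85, -0.2, 5.89], 'torque': [0.03, 0.03, -0.01], 'gripper_width': 42.57}
```

>>> {"op": "play_rows", "data": {"motion": [[0, 0, -0.001, 0, 0.4], [0, 0, -0.002, 0, 0.4], [0, 0, -0.003, 0, 0.4], [0, 0, -0.004, 0, 0.4], [0, 0, -0.005, 0, 0.4], [0, 0, -0.005, 0, 0.4], [0, 0, -0.005, 0, 0.4], [0, 0, -0.005, 0, 0.4]]}}

```text
time_s: 7.28
ee_pos: [568.9, -59.7, 110.6]
ee_rot: [56.6, 89.9, -3.6]
force: [-2.0, 0.5, 9.8]
gripper_width: 42.6
```

>>> {"op": "play_rows", "data": {"motion": [[0, 0, -0.0005, 0, 0.4], [0, 0, -0.001, 0, 0.4], [0, 0, -0.0015, 0, 0.4], [0, 0, -0.002, 0, 0.4], [0, 0, -0.002, 0, 0.4], [0, 0, -0.002, 0, 0.4], [0, 0, -0.002, 0, 0.4], [0, 0, -0.002, 0, 0.4]]}}

```text
time_s: 7.95
ee_pos: [568.9, -59.6, 108.9]
ee_rot: [56.3, 89.9, -3.8]
force: [-1.9, 1.1, 10.7]
gripper_width: 42.6
```

Run:
```python
from h import *
s=st()
```

```text
{'time_s': 7.95, 'ee_pos': [568.92, -59.64, 108.91], 'ee_rot': [56.3, 89.86, -3.85], 'qpos': [-7.14, 22.86, 98.93, 0.01, 58.07, -37.0], 'force': [-1.86, 1.11, 10.72], 'torque': [0.1, 0.39, -0.02], 'gripper_width': 42.61}
```

>>> {"op": "play_rows", "data": {"motion": [[0, 0, -0.0005, 0, 0.4], [0, 0, -0.001, 0, 0.4], [0, 0, -0.001, 0, 0.4], [0, 0, -0.001, 0, 0.4], [0, 0, -0.001, -0.04, 0.4], [0, 0, -0.001, -0.08, 0.4], [0, 0, -0.001, -0.12, 0.4], [0, 0, -0.001, -0.16, 0.4]]}}

```text
time_s: 8.62
ee_pos: [568.9, -59.6, 108.1]
ee_rot: [64.3, 89.9, -5.1]
force: [-2.9, 0.4, 11.7]
gripper_width: 42.4
```

Run:
```python
from h import *
s=st();p=grab_frame('wrist');cv2.imwrite('pics/w3.png',p['img'])
```

```text
{'time_s': 8.62, 'ee_pos': [568.91, -59.64, 108.08], 'ee_rot': [64.3, 89.85, -5.12], 'qpos': [-7.14, 22.9, 98.99, 0.01, 57.96, -27.72], 'force': [-2.91, 0.44, 11.66], 'torque': [0.13, 0.48, -0.02], 'gripper_width': 42.4}
```

View pics/w3.png

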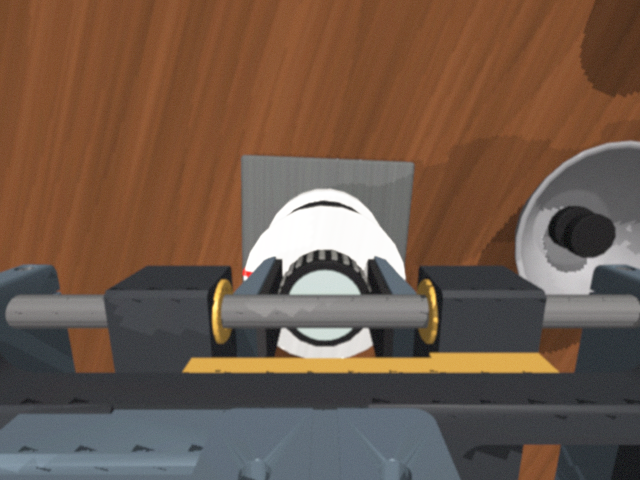

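>>> {"op": "play_rows", "data": {"motion": [[0, 0, 0, -0.06, 0.4], [0, 0, 0, -0.12, 0.4], [0, 0, 0, -0.18, 0.4], [0, 0, 0, -0.24, 0.4], [0, 0, 0, -0.3, 0.4], [0, 0, 0, -0.36, 0.4], [0, 0, 0, -0.42, 0.4], [0, 0, 0, -0.44, 0.4]]}}

```text
time_s: 9.33
ee_pos: [568.9, -59.6, 108.1]
ee_rot: [91.4, 89.8, -3.3]
force: [-2.9, 0.5, 11.3]
gripper_width: 42.7
```

Run:
```python
from h import *
s=st();p=grab_frame('wrist');cv2.imwrite('pics/w4.png',p['img'][180:360,180:460])
```

```text
{'time_s': 9.33, 'ee_pos': [568.94, -59.62, 108.06], 'ee_rot': [91.37, 89.85, -3.29], 'qpos': [-7.14, 22.9, 98.99, 0.01, 57.96, -2.48], 'force': [-2.89, 0.53, 11.29], 'torque': [0.07, 0.49, 0.01], 'gripper_width': 42.75}
```

View pics/w4.png

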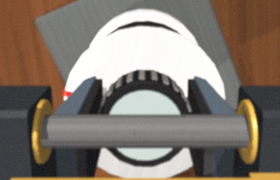

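>>> {"op": "play_rows", "data": {"motion": [[0, 0, 0, -0.08, 0.4], [0, 0, 0, -0.16, 0.4], [0, 0, 0, -0.24, 0.4], [0, 0, 0, -0.32, 0.4], [0, 0, 0, -0.4, 0.4], [0, 0, 0, -0.48, 0.4], [0, 0, 0, -0.56, 0.4], [0, 0, 0, -0.6, 0.4]]}}

```text
time_s: 10.05
ee_pos: [569.0, -59.6, 108.1]
ee_rot: [126.4, 89.8, -2.7]
force: [-2.1, 1.2, 12.0]
gripper_width: 42.4
```

Run:
```python
from h import *
s=st();p=grab_frame('wrist');cv2.imwrite('pics/w5.png',p['img'][180:360,180:460])
s=st()
```

```text
{'time_s': 10.05, 'ee_pos': [569.0, -59.59, 108.1], 'ee_rot': [126.37, 89.84, -2.74], 'qpos': [-7.14, 22.9, 98.99, 0.01, 57.95, 31.96], 'force': [-2.06, 1.19, 12.03], 'torque': [0.17, 0.47, 0.01], 'gripper_width': 42.41}
{'time_s': 10.1, 'ee_pos': [568.99, -59.55, 108.09], 'ee_rot': [127.18, 89.84, -1.94], 'qpos': [-7.14, 22.9, 98.99, 0.02, 57.96, 31.98], 'force': [-2.35, 1.03, 10.99], 'torque': [0.13, 0.54, -0.01], 'gripper_width': 42.25}
```

View pics/w5.png

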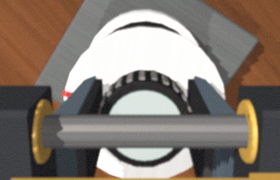

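>>> {"op": "play_rows", "data": {"motion": [[0, 0, 0.001, 0, 0.4], [0, 0, 0.002, 0, 0.4], [0, 0, 0.003, 0, 0.4], [0, 0, 0.004, 0, 0.4], [0, 0, 0.005, 0, 0.4], [0, 0, 0.006, 0, 0.4], [0, 0, 0.006, 0, 0.42], [0, 0, 0.006, 0, 0.42]]}}

```text
time_s: 10.77
ee_pos: [568.9, -59.6, 113.2]
ee_rot: [126.5, 89.9, -2.4]
force: [-1.1, 0.5, 6.8]
gripper_width: 42.5
```

>>> {"op": "play_rows", "data": {"motion": [[0, 0, 0, 0, 0.6], [0, 0, 0, 0, 0.6], [0, 0, 0, 0, 0.6], [0, 0, 0, 0, 0.6], [0, 0, 0.01, 0, 0.62], [0, 0, 0.03, 0, 0.62], [0, 0, 0.06, 0, 0.62], [0, 0, 0.08, 0, 0.62]]}}

```text
time_s: 11.43
ee_pos: [568.5, -59.6, 194.0]
ee_rot: [124.9, 89.9, -4.0]
force: [-0.1, 1.1, -1.3]
gripper_width: 56.4
```

Run:
```python
from h import *
s=st();p=grab_frame('wrist');cv2.imwrite('pics/w6.png',p['img'])
```

```text
{'time_s': 11.43, 'ee_pos': [568.48, -59.6, 194.05], 'ee_rot': [124.87, 89.93, -4.03], 'qpos': [-7.14, 18.72, 91.99, 0.0, 69.22, 31.77], 'force': [-0.12, 1.09, -1.31], 'torque': [-0.02, -0.08, -0.01], 'gripper_width': 56.45}
```

View pics/w6.png

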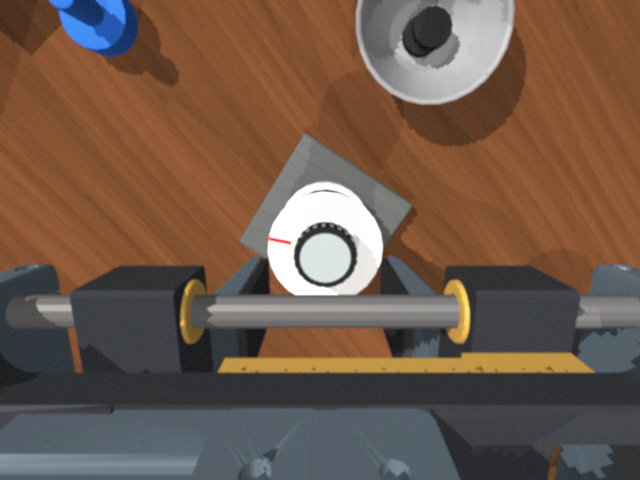

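Run:
```python
from h import *
s=st();p=grab_frame('wrist')
def red(im):
    h=im.astype(int);m=((h[...,2]-np.maximum(h[...,1],h[...,0]))>60);m[:200]=0;m[300:]=0;m[:,:255]=0;m[:,300:]=0
    ys,xs=np.nonzero(m);return xs,ys
s1=dict(ee_pos=[568.22,-55.43,263.99],ee_rot=[100.62,89.97,40.63])
for f,ss in [('pics/w1.png',s1),('pics/w6.png',s)]:
    xs,ys=red(cv2.imread(f)); print(len(xs))
    P=np.array([watz(p,ss,(x,y),116)[:2] for x,y in zip(xs,ys)])
    d=np.linalg.svd(P-P.mean(0))[2][0]; c=P.mean(0)-np.array([568.8,-59.3]); print(np.degrees(np.arctan2(d[1],d[0])), np.degrees(np.arctan2(c[1],c[0])),c)
im=p['img'];cv2.imwrite('pics/w6z.png',cv2.resize(im[190:310,250:400],(750,600),interpolation=cv2.INTER_CUBIC))
```

```text
{'time_s': 11.48, 'ee_pos': [570.78, -59.86, 198.1], 'ee_rot': [122.46, 89.48, -6.45], 'qpos': [-7.14, 18.53, 91.67, 0.01, 69.28, 31.76], 'force': [1.88, 0.11, 3.09], 'torque': [0.05, -0.15, -0.02], 'gripper_width': 56.74}
49
18.025255555283255 -161.570305574217 [-32.61125697 -10.86709613]
79
-50.154130566497706 127.52689749553792 [-19.28687811  25.11073198]
```

View pics/w6z.png

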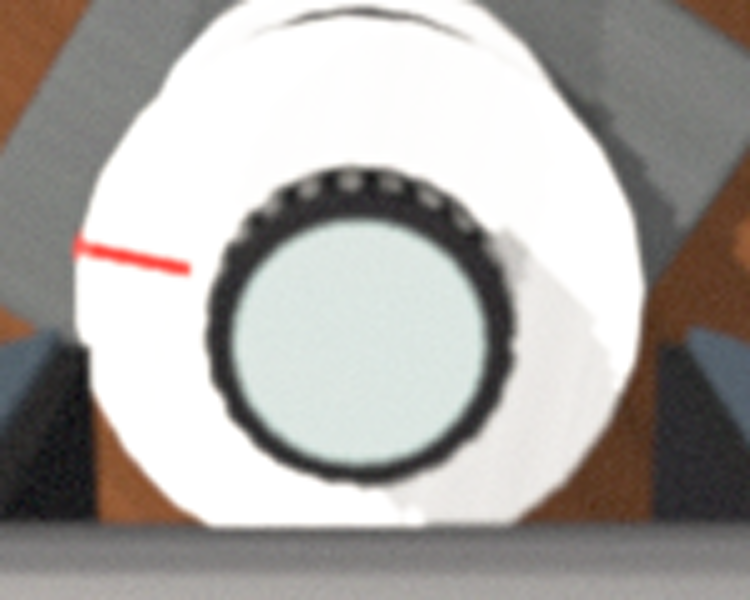

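>>> {"op": "play_rows", "data": {"motion": [[-0.005, 0.03, 0.01, 0, 0.7], [-0.01, 0.07, 0.01, 0, 0.7], [-0.015, 0.11, 0.01, 0, 0.7], [-0.02, 0.15, 0.01, 0, 0.7], [-0.03, 0.19, 0.01, 0, 0.7], [-0.035, 0.23, 0.01, 0, 0.7], [-0.04, 0.26, 0.01, 0, 0.7], [-0.044, 0.279, 0.01, 0, 0.7]]}}

```text
time_s: 12.2
ee_pos: [522.7, 222.4, 200.8]
ee_rot: [-54.9, 89.9, 176.3]
force: [0.9, -0.2, 0.9]
gripper_width: 63.7
```

>>> {"op": "play_rows", "data": {"motion": [[0, 0, -0.01, 0, 0.6], [0, 0, -0.03, 0, 0.6], [0, 0, -0.05, 0, 0.6], [0, 0, -0.07, 0, 0.6], [0, 0, -0.08, 0, 0.6], [0, 0, -0.08, 0, 0.6], [0, 0, -0.08, 0, 0.6], [0, 0, -0.08, 0, 0.6]]}}

```text
time_s: 12.87
ee_pos: [525.0, 219.2, 122.8]
ee_rot: [144.3, 89.9, 15.3]
force: [0.2, 0.2, 0.7]
gripper_width: 54.7
```

Run:
```python
from h import *
s6=dict(ee_pos=[570.0,-59.8,197],ee_rot=[122.46,89.48,-6.45])
s=st();p=grab_frame('wrist');cv2.imwrite('pics/w7.png',p['img'])
for l in ['cap_grip','cap_rim']:
    for x in finder.spot_point(p,l)[:2]: print(l,np.round(x['point'],1),round(x['conf'],2),watz(p,s,x['point'],45 if l=='cap_grip' else 0).round(1))
```

```text
{'time_s': 12.87, 'ee_pos': [524.97, 219.24, 122.76], 'ee_rot': [144.27, 89.91, 15.34], 'qpos': [21.51, 21.85, 98.28, -0.01, 59.78, 60.45], 'force': [0.24, 0.15, 0.66], 'torque': [-0.04, 0.05, -0.02], 'gripper_width': 54.69}
cap_grip [334.6 252.1] 0.56 [530.5 212.7  45. ]
cap_rim [335.2 239.1] 0.73 [531.5 211.1   0. ]
```

View pics/w7.png

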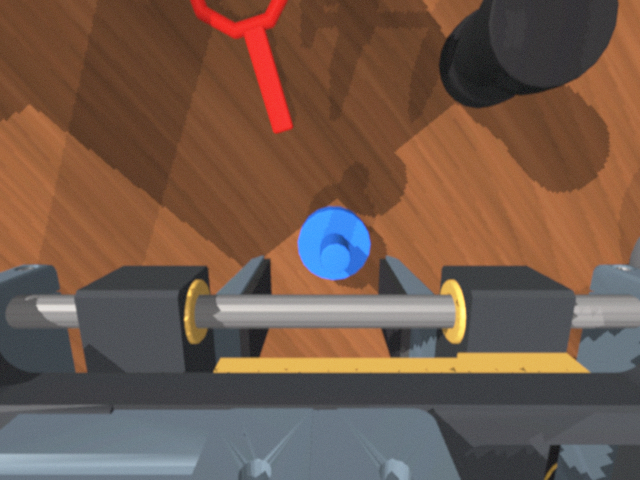

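Run:
```python
from h import *
s=sensors.state();p=grab_frame('wrist');im=p['img'].astype(int)
R=Rn.from_euler('xyz',s['ee_rot'],degrees=True).as_matrix()
print(s['ee_pos'],(R[:,1]).round(2))
for uv,z in [((335.5,253),60),((334.3,243),22),((334.6,252.1),45)]:
    X=watz(p,s,uv,z);print(X.round(1),(R.T@(X-np.array(s['ee_pos']))).round(1))
cv2.imwrite('pics/w7z.png',cv2.resize(p['img'][195:295,275:400],(750,600),interpolation=cv2.INTER_CUBIC))
```

```text
[524.97851712 219.51737646 123.15315708] [ 0.78 -0.63  0.  ]
[532.8 215.4  60. ] [63.2  8.6 -1.6]
[531.7 213.6  22. ] [101.2   8.8   0.6]
[530.5 212.9  45. ] [78.2  8.4  1.8]
```

View pics/w7z.png

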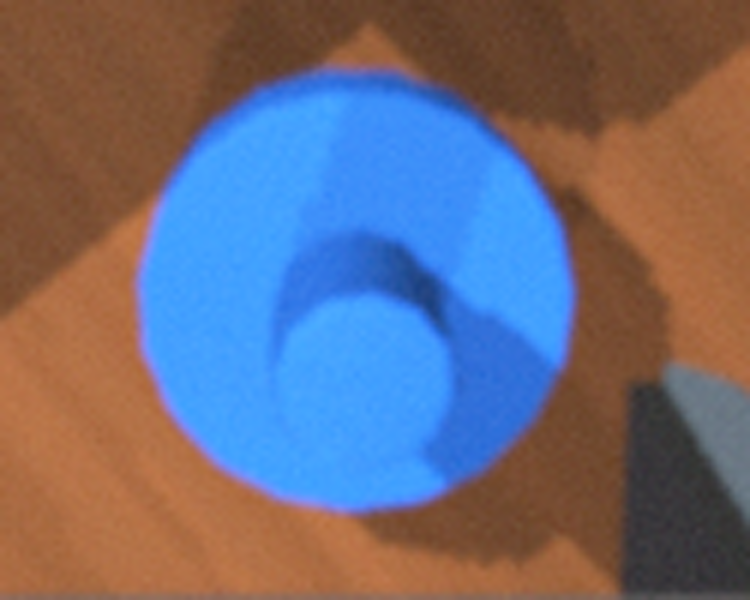

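>>> {"op": "play_rows", "data": {"motion": [[0.0055, -0.007, -0.01, 0, 0.6], [0.0055, -0.007, -0.035, 0, 0.6], [0.0055, -0.007, -0.06, 0, 0.6], [0.0055, -0.007, -0.08, 0, 0.6], [0.0055, -0.007, -0.09, 0, 0.6], [0.0055, -0.007, -0.094, 0, 0.6], [0.0055, -0.007, -0.094, 0, 0.6], [0.0055, -0.007, -0.094, 0, 0.6]]}}

```text
time_s: 13.73
ee_pos: [530.6, 212.5, 28.7]
ee_rot: [144.4, 89.9, 15.5]
force: [-0.8, 0.3, -0.4]
gripper_width: 54.7
```

Run:
```python
from h import *
s=st();p=grab_frame('wrist');cv2.imwrite('pics/w8.png',p['img'])
```

```text
{'time_s': 13.73, 'ee_pos': [530.58, 212.52, 28.66], 'ee_rot': [144.41, 89.91, 15.51], 'qpos': [20.68, 28.06, 104.04, -0.01, 47.81, 59.59], 'force': [-0.79, 0.26, -0.44], 'torque': [0.02, 0.02, -0.01], 'gripper_width': 54.69}
```

View pics/w8.png

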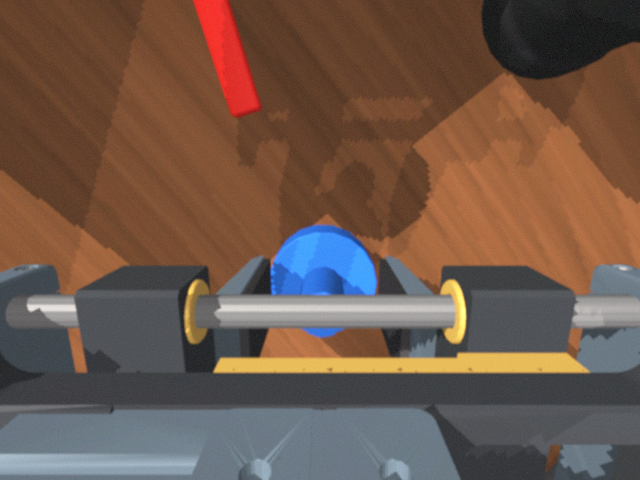

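>>> {"op": "play_rows", "data": {"motion": [[0, 0, 0, 0, 0.5], [0, 0, 0, 0, 0.4], [0, 0, 0, 0, 0.3], [0, 0, 0, 0, 0.2], [0, 0, 0, 0, 0.15], [0, 0, 0, 0, 0.15], [0, 0, 0, 0, 0.15], [0, 0, 0, 0, 0.15]], "squeeze": 15}}

```text
time_s: 14.45
ee_pos: [529.8, 212.5, 28.2]
ee_rot: [137.5, 90.0, 8.6]
force: [0.1, -0.3, 1.8]
gripper_width: 22.0
```

>>> {"op": "play_rows", "data": {"motion": [[0, 0, 0.005, 0, 0.15], [0, 0, 0.02, 0, 0.15], [0, 0, 0.045, 0, 0.15], [0, 0, 0.075, 0, 0.15], [0, 0, 0.105, 0, 0.15], [0, 0, 0.135, 0, 0.15], [0, 0, 0.15, 0, 0.15], [0, 0, 0.16, 0, 0.15]]}}

```text
time_s: 15.12
ee_pos: [530.6, 212.8, 190.8]
ee_rot: [148.9, 89.8, 20.0]
force: [1.1, -0.4, -0.9]
gripper_width: 21.8
```

Run:
```python
from h import *
s=st();p=grab_frame('wrist');cv2.imwrite('pics/w9.png',p['img']);p=grab_frame('side');cv2.imwrite('pics/side9.png',p['img'][150:390,180:500])
```

```text
{'time_s': 15.12, 'ee_pos': [530.64, 212.76, 190.79], 'ee_rot': [148.91, 89.75, 20.01], 'qpos': [20.7, 18.77, 92.41, -0.0, 68.57, 59.6], 'force': [1.1, -0.38, -0.87], 'torque': [0.05, -0.05, 0.04], 'gripper_width': 21.83}
```

View pics/w9.png

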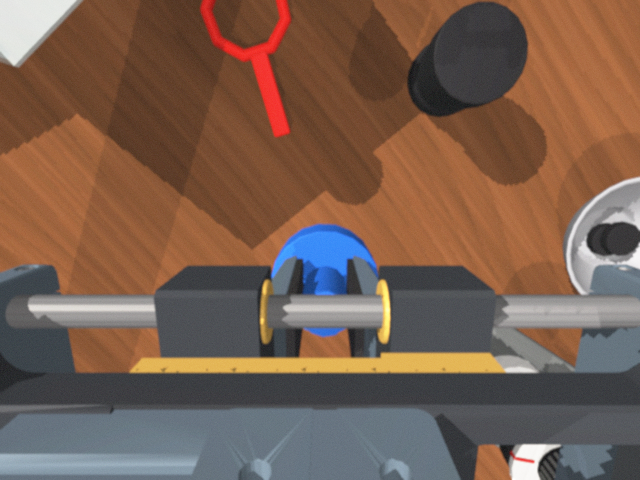

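View pics/side9.png

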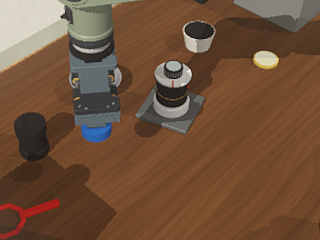

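Run:
```python
from h import *
p=grab_frame('wrist');T=np.array(p['tool_from_camera']);Ti=np.linalg.inv(T)
def pr(X):
    c=Ti@np.array([*X,1]);return p['cx']+p['fx']*c[0]/c[2],p['cy']+p['fy']*c[1]/c[2]
a=np.linspace(0,2*np.pi,361)
for y0,z0 in [(0,-2),(0,0),(0,2)]:
    ro=np.array([pr((6.2,y0+29*np.cos(t),z0+29*np.sin(t))) for t in a]);ri=np.array([pr((28.2,y0+29*np.cos(t),z0+29*np.sin(t))) for t in a])
    print(z0,'roof',ro.min(0).round(1),ro.max(0).round(1),'rim',ri.min(0).round(1),ri.max(0).round(1))
im=p['img'];h=im.astype(int);m=(h[...,0]-h[...,2]>60)&(h[...,0]>110);m[:200]=0;m[:,:265]=0;m[:,390:]=0
m=m.astype(np.uint8);n,l,sx,c=cv2.connectedComponentsWithStats(m);print(sx[1:][sx[1:,4]>20])
# collar axis from w2 & w6 w1 in same model
for nm,ss,uv in [('w1',dict(ee_pos=[568.22,-55.43,263.99],ee_rot=[100.62,89.97,40.63]),(325.2,239)),('w2',dict(ee_pos=[569.1,-59.85,160.5],ee_rot=[53.8,89.83,-6.3]),(324.5,274)),('w6',dict(ee_pos=[570.78,-59.86,198.1],ee_rot=[122.46,89.48,-6.45]),(321.9,258.5)),('w6b',dict(ee_pos=[568.5,-59.6,194],ee_rot=[124.87,89.93,-4.03]),(325,255.5))]:
    R=Rn.from_euler('xyz',ss['ee_rot'],degrees=True).as_matrix();X=watz(p,ss,uv,138);print(nm,X.round(1),(R.T@(X-np.array(ss['ee_pos']))).round(1))
```

```text
-2 roof [267.6 226.7] [377.5 330.8] rim [273.5 219.3] [372.  313.5]
0 roof [267.7 230.5] [377.3 334.2] rim [273.6 222.8] [371.9 316.5]
2 roof [267.8 234.4] [377.2 337.5] rim [273.7 226.2] [371.8 319.6]
[[ 271  224  107   71 4183]
 [ 305  328   39    9  226]]
w1 [571.2 -57.2 138. ] [126.    1.6   3.1]
w2 [570.  -59.2 138. ] [22.5  1.  -0.2]
w6 [569.8 -60.6 138. ] [60.1 -0.7  1.5]
w6b [570.8 -59.  138. ] [56.   1.4 -1.8]
```

>>> {"op": "play_rows", "data": {"motion": [[0.005, -0.03, 0, 0, 0.15], [0.01, -0.07, 0, 0, 0.15], [0.016, -0.11, 0, 0, 0.15], [0.022, -0.15, 0, 0, 0.15], [0.028, -0.19, 0, 0, 0.15], [0.034, -0.225, 0, 0, 0.15], [0.038, -0.255, 0, 0, 0.15], [0.0394, -0.2711, 0, 0, 0.15]]}}

```text
time_s: 15.93
ee_pos: [568.3, -62.1, 185.6]
ee_rot: [-38.7, 89.8, -167.7]
force: [-0.1, 0.3, -0.8]
gripper_width: 21.8
```

>>> {"op": "play_rows", "data": {"motion": [[0, 0, 0, 0, 0.15], [0, 0, 0, 0, 0.15], [0, 0, -0.005, 0, 0.15], [0, 0, -0.01, 0, 0.15], [0, 0, -0.012, 0, 0.15], [0, 0, -0.012, 0, 0.15], [0, 0, -0.012, 0, 0.15], [0, 0, -0.012, 0, 0.15]]}}

```text
time_s: 16.6
ee_pos: [569.2, -58.2, 176.1]
ee_rot: [119.7, 90.0, -9.2]
force: [0.1, 0.8, -0.2]
gripper_width: 21.7
```

Run:
```python
from h import *
s=st();p=grab_frame('side');cv2.imwrite('pics/s10.png',cv2.resize(p['img'][150:300,270:450],(720,600),interpolation=cv2.INTER_CUBIC))
p=grab_frame('wrist');cv2.imwrite('pics/w10.png',p['img'])
```

```text
{'time_s': 16.6, 'ee_pos': [569.24, -58.2, 176.1], 'ee_rot': [119.68, 89.98, -9.17], 'qpos': [-6.99, 19.55, 93.47, -0.0, 66.96, 31.87], 'force': [0.1, 0.76, -0.21], 'torque': [-0.01, 0.0, -0.01], 'gripper_width': 21.66}
```

View pics/s10.png

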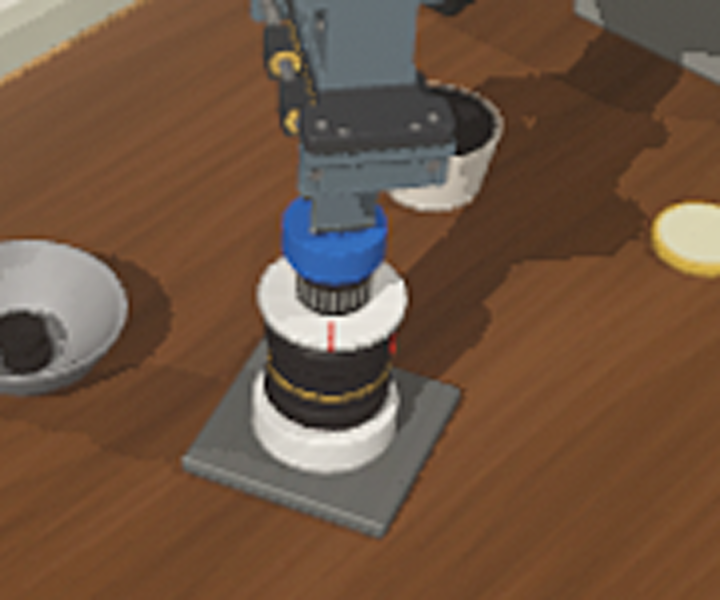

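View pics/w10.png

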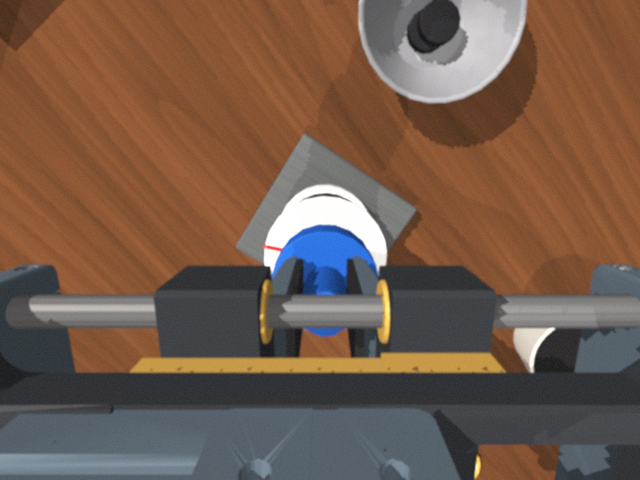

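>>> {"op": "play_rows", "data": {"motion": [[0, 0, -0.002, 0, 0.15], [0, 0, -0.005, 0, 0.15], [0, 0, -0.008, 0, 0.15], [0, 0, -0.01, 0, 0.15], [0, 0, -0.012, 0, 0.15], [0, 0, -0.014, 0, 0.15], [0, 0, -0.014, 0, 0.15], [0, 0, -0.014, 0, 0.15]]}}

```text
time_s: 17.37
ee_pos: [569.1, -58.7, 161.8]
ee_rot: [-41.8, 90.0, -170.7]
force: [-0.3, 0.0, -0.4]
gripper_width: 21.6
```

>>> {"op": "play_rows", "data": {"motion": [[0, 0, -0.002, 0, 0.15], [0, 0, -0.004, 0, 0.15], [0, 0, -0.006, 0, 0.15], [0, 0, -0.008, 0, 0.15], [0, 0, -0.01, 0, 0.15], [0, 0, -0.012, 0, 0.15], [0, 0, -0.012, 0, 0.15], [0, 0, -0.012, 0, 0.15]]}}

```text
time_s: 18.03
ee_pos: [569.1, -58.7, 149.8]
ee_rot: [-44.2, 90.0, -173.1]
force: [0.4, 0.8, 0.3]
gripper_width: 21.7
```

>>> {"op": "play_rows", "data": {"motion": [[0, 0, -0.0005, 0, 0.15], [0, 0, -0.001, 0, 0.15], [0, 0, -0.0015, 0, 0.15], [0, 0, -0.002, 0, 0.15], [0, 0, -0.002, 0, 0.15], [0, 0, -0.002, 0, 0.15], [0, 0, -0.002, 0, 0.15], [0, 0, -0.002, 0, 0.15]]}}

```text
time_s: 18.7
ee_pos: [569.1, -58.7, 148.0]
ee_rot: [87.7, 90.0, -41.2]
force: [0.4, -0.7, 0.4]
gripper_width: 21.5
```

>>> {"op": "play_rows", "data": {"motion": [[0, 0, -0.0005, 0, 0.15], [0, 0, -0.001, 0, 0.15], [0, 0, -0.0015, 0, 0.15], [0, 0, -0.0015, 0, 0.15], [0, 0, -0.0015, 0, 0.15], [0, 0, -0.0015, 0, 0.15], [0, 0, -0.0015, 0, 0.15], [0, 0, -0.0015, 0, 0.15]]}}

```text
time_s: 19.37
ee_pos: [569.3, -58.7, 146.7]
ee_rot: [117.1, 90.0, -11.8]
force: [-1.0, -0.2, 5.6]
gripper_width: 21.5
```

>>> {"op": "play_rows", "data": {"motion": [[0, 0, 0.0005, 0, 0.15], [0, 0, 0.001, 0, 0.15], [0, 0, 0.001, 0, 0.15], [0, 0, 0.001, 0, 0.25], [0, 0, 0.001, 0, 0.3], [0, 0, 0.001, 0, 0.4], [0, 0, 0.001, 0, 0.5], [0, 0, 0.001, 0, 0.5]]}}

```text
time_s: 20.03
ee_pos: [568.9, -58.7, 147.0]
ee_rot: [-53.3, 90.0, 177.8]
force: [0.6, 0.7, 0.5]
gripper_width: 43.9
```

>>> {"op": "play_rows", "data": {"motion": [[0, 0, 0, 0, 0.5], [0, 0, 0.01, 0, 0.5], [0, 0, 0.025, 0, 0.5], [0, 0, 0.045, 0, 0.5], [0, 0, 0.065, 0, 0.5], [0, 0, 0.085, 0, 0.5], [0, 0, 0.1, 0, 0.5], [0, 0, 0.1, 0, 0.5]]}}

```text
time_s: 20.7
ee_pos: [571.0, -58.9, 251.9]
ee_rot: [121.8, 89.5, -7.1]
force: [0.5, -0.1, 0.8]
gripper_width: 45.5
```

Run:
```python
from h import *
s=st();p=grab_frame('wrist');cv2.imwrite('pics/w11.png',p['img'])
for x in finder.spot_point(p,'cap_grip')[:1]: print(np.round(x['point'],1),x['conf'],watz(p,s,x['point'],120.5+45).round(1))
p=grab_frame('side');cv2.imwrite('pics/s11.png',cv2.resize(p['img'][150:300,270:450],(720,600),interpolation=cv2.INTER_CUBIC))
```

```text
{'time_s': 20.7, 'ee_pos': [571.04, -58.94, 251.87], 'ee_rot': [121.83, 89.53, -7.07], 'qpos': [-7.04, 16.78, 86.36, -0.0, 76.39, 31.87], 'force': [0.55, -0.09, 0.83], 'torque': [0.01, -0.06, 0.0], 'gripper_width': 45.5}
[323.4 246.6] 0.74 [572.  -59.  165.5]
```

View pics/s11.png

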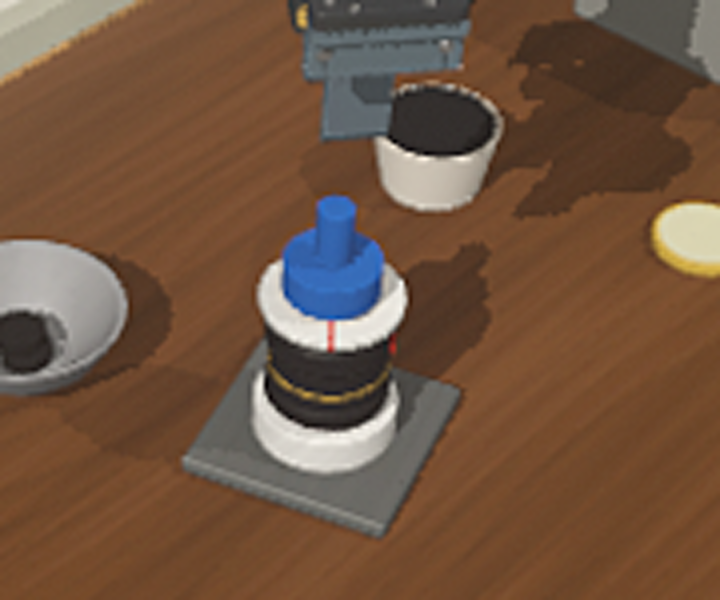

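View pics/w11.png

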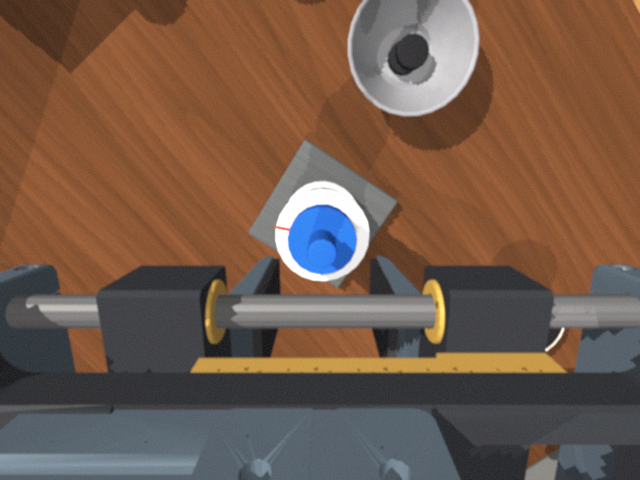

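>>> {"op": "play_rows", "data": {"motion": [[0, 0, 0.02, 0, 0.5], [0, 0, 0.02, 0, 0.5], [0, 0, 0.02, 0, 0.5], [0, 0, 0.02, 0, 0.5], [0, 0, 0.02, 0, 0.5], [0, 0, 0.02, 0, 0.5], [0, 0, 0.02, 0, 0.5], [0, 0, 0.02, 0, 0.5]]}}

```text
time_s: 21.52
ee_pos: [569.0, -58.7, 267.1]
ee_rot: [-54.2, 90.0, 176.9]
force: [0.2, -0.9, -0.0]
gripper_width: 45.4
```

Run:
```python
from h import *
s=st();p=grab_frame('wrist');im=p['img']
h=im.astype(int)
R=Rn.from_euler('xyz',s['ee_rot'],degrees=True).as_matrix()
m=((h[...,2]-np.maximum(h[...,1],h[...,0]))>60);m[:200]=0;m[270:]=0;m[:,:255]=0;m[:,310:]=0
ys,xs=np.nonzero(m);P=np.array([watz(p,s,(x,y),116)[:2] for x,y in zip(xs,ys)])
d=np.linalg.svd(P-P.mean(0))[2][0];c=P.mean(0)-np.array([568.9,-59.4]);print(len(xs),np.degrees(np.arctan2(d[1],d[0])),np.degrees(np.arctan2(c[1],c[0])))
b=((h[...,0]-h[...,2]>60)&(h[...,0]>110)).astype(np.uint8);n,l,sx,cc=cv2.connectedComponentsWithStats(b);print([ (a.tolist()) for a in sx[1:] if a[4]>200])
print(job_done())
```

```text
{'time_s': 21.52, 'ee_pos': [568.99, -58.7, 267.06], 'ee_rot': [-54.18, 89.96, 176.92], 'qpos': [-7.04, 16.47, 84.64, -0.0, 78.92, 31.87], 'force': [0.16, -0.87, -0.05], 'torque': [-0.05, -0.03, -0.05], 'gripper_width': 45.4}
61 -134.89753794261648 148.9517641670846
[[293, 201, 66, 66, 3398]]
the job is handed in; nothing more can be done
None
```

I turned the ring clockwise by four clicks and put the dust cap over its collar. The job was handed in at 21.5 s, and no verdict was reported.

**Ring:** I gripped the collar and held it down at about 11–12 N. The highest force read was 12.0 N, below the 14 N at which the pad starts to give. The wrist turned 1.204 rad, then I let up with the collar still gripped. Just after release, the red line had moved 68–71° in the wrist picture (four clicks is 68.8°).

**Cap:** It went on with no side contact and seated at 5.6 N, where the ring stays locked. I eased up 1 mm and opened the jaws. In the side and wrist pictures it looks level and concentric with the flange. The gripper was about 120 mm clear at hand-in, and I saw no bystander moved.

**Checks that disagreed:**
- **Red line:** the last automatic reading, just before hand-in, gave two different angles, 45° and 149° (measured after release: about 130°). I think it picked up stray pixels, possibly wood, but I did not look at that picture. In the picture taken just before it, with the cap on, the line looked unchanged by eye.
- **Cap position:** the network placed the cap grip about 3 mm off the lens axis in x. The arm was still moving in that picture, and the wrist camera had read the bare collar about 2 mm off the same way, so I put it down to calibration.

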